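Fit the divider into the keeping case

TASK

At this insect-market stall, draw the wide metal divider panel out of the leaning wooden rack and slide it, wooden grip up, down into the pair of facing slots in the plywood keeping case, lowering it in the gripper until it stands fully home on the bottom, then let go. The slotted guide inside the case can be slid along, so feel or look for where its slots are; do not drop the panel in or ram it. Leave the short panel, the two tins and the clay pot where they are.

Things in the scene. Friction and masses are not known exactly. Their poses are not given: they have to be found in the camera images.
- divider: Wide loose divider panel, about 0.16 kg: aluminium plate 5 mm thick (x), 120 mm wide (y), 85 mm tall (z); on its top edge a centred light-wood grip 14 mm thick (x), 50 mm wide (y), spanning 85 to 125 mm above the lower edge. Origin: middle of the lower edge; z up through the grip. Starts in one of the rack's two slots, leaning with it. Front and back alike.
- short_panel: Short panel, loose: like the divider in all but width, 80 mm instead of 120. Same origin and axes. Stands in the rack's other slot and must stay there. Bystander.
- rack: Fixed dark-wood rack: base 12 mm thick, two slots across it (along y), 8 mm wide, each between two leaning boards 100 mm wide, 8 mm thick. Slots meet the base at x = -40 and +40 mm, lean 0.35 rad from vertical towards -x (to the robot at yaw 0), 52 mm deep along the lean. Board tops 66 mm above the table. Origin: on the table, midway between the slots; z up.
- case: Fixed open plywood keeping case, 200 (x) x 153 (y) mm, walls 60 mm high. In it lies a white plastic U-shaped guide: 4 mm bottom plate (top 10 mm above the table) and two rails 150 mm long (x), flat tops 70 mm above the table, inner faces at y = -52 and +52 mm. The guide takes about 45 N to slide along x. Origin: on the table under the case's middle; z up.
- case_mid (a point): Fixed point of the case: its middle, at rail-top height (70 mm above the table). Near it, half way along each rail, is an upright slot 8 mm wide (x), open to the top and inside, out to y = 62.5 mm and down to the bottom plate; the two face each other and take the divider, width along y. They stand together anywhere from -12 to +12 mm of this point along the case's x; where is not reported.
- tin_near: Loose white tin with steel lid, 71 mm across, 45 mm high; origin at the middle of its underside. Bystander.
- tin_far: Loose white tin with steel lid, 71 mm across, 45 mm high; origin at the middle of its underside. Bystander.
- clay_pot: Loose grey clay pot with terracotta lid, 99 mm across, 62 mm high; origin at the middle of its underside. Bystander.
Things that resemble listed ones, but are neither listed nor needed, are in the scene too. Leave any red look-alike of the divider alone. Of the things that look like the case, take the one that is farthest from the robot's base at the start.

How it is judged (in metres and radians):
On the way, in this order (a step that is already met when the one before it is completed fails the run):
1. the divider is drawn up clear of the rack (z of divider in the frame of rack above 0.075 m and contact force between divider and rack below 0.5 N), for 0.1 s.
2. the divider, still held in the fingers, is lowered upright in the slots to within 10 mm of the bottom (x of divider in the frame of case between -0.018 and 0.018 m and y of divider in the frame of case between -0.006 and 0.006 m and angle between divider's own z axis and vertical below 0.07 rad and angle between the y axis of divider and the y axis of case, either way round below 0.05 rad and z of divider in the frame of case below 0.02 m and contact force between the fingers and divider above 1 N), for 0.1 s.
At the end, for the whole second after the job is handed in: The divider stands at rest in the case's slots, grip up: its lower edge within 3 mm of the guide's bottom plate (origin less than 13 mm above the table), within 18 mm along the case and 6 mm across it of the case's middle, upright to 0.07 rad and parallel to the slots to 0.05 rad, released (x of divider in the frame of case between -0.018 and 0.018 m and y of divider in the frame of case between -0.006 and 0.006 m and angle between divider's own z axis and vertical below 0.07 rad and angle between the y axis of divider and the y axis of case, either way round below 0.05 rad and z of divider in the frame of case below 0.013 m and linear speed of divider below 0.02 m/s and angular speed of divider below 0.6 rad/s); the robot touches nothing.
It fails at once if the short panel is shifted more than 20 mm (distance of short_panel from where it was at the start of the episode above 0.02 m).
It fails at once if a tin or the clay pot is shifted more than 20 mm (distance of any of tin_near, tin_far, clay_pot from where it was at the start of the episode above 0.02 m).
It fails at once if the divider is rammed against the case with more than 150 N (a knock at about 80 mm/s) (contact force between divider and case above 150 N).
It also fails if it takes over 58 s, if anything falls off the work surface, if the arm or the gripper's body presses on something with over 40 N, if the wrist force passes 120 N, or if a joint passes its speed limit or range.

ROBOT

A 6-joint arm with a two-finger parallel gripper is mounted at the origin on the work surface. World frame = base frame: x ahead of the robot, y to its left, z up, the work surface at z = 0. Lengths are in m, angles in degrees, forces in N, time in s.
With the tool pointing down it reaches from about 0.25 to 0.85 m from the base axis. Payload 12.5 kg.
Tool frame: the origin (TCP) lies midway between the tips of the shut fingers; the grasp point (between the pads) lies 19 mm behind it (robot.grip_point_offset is the distance from the TCP to the grasp point, in m); z points along the fingers, y is the line along which they close (so a half turn about z gives the same grasp; the last joint's range is limited). The gripper opens to 93 mm and grips with 3 to 60 N. Pads are 15 mm wide; open, the fingers measure 128 mm over their backs; the gripper's body (75 mm by 188 mm) begins 65 mm behind the grasp point.
Start: joints at [61.788, 20.094, 94.641, -0, 65.266, -4.847], TCP at [0.218, 0.505, 0.219] pointing down, gripper open.
Joint ranges: [-157.81, 157.81], [-45, 120.19], [0.68, 151.7], [-89.99, 269.99], [4.06, 180], [-164.3, 164.3]. Speed limits (degrees/s): [127.2, 127.2, 159.86, 180, 180, 180].

INTERFACE

Orientations are given as a 3x3 rotation matrix whose columns are the frame's x, y, z axes.
In Python, from bench import robot gives the robot as it stands. The module is installed in compiled form; this text tells all that it offers. Calls block until the motion is done:
- robot.move_ptp(position, orientation): joint-space move of the TCP to a pose.
- robot.move_straight(position, orientation=None, max_speed=0.15, contact_N=None): straight line of the TCP; orientation=None keeps the orientation; max_speed is the mean speed in m/s. With contact_N (N) it stops when the force on the tool has changed by that much, and returns True; else False.
- robot.move_joints(angles): joint-space move.
- robot.set_gripper(opening): finger opening in m; the grip force is fixed at half the most; returns when the fingers have stopped.
- robot.hold(seconds).
- robot.inverse_kinematics(position, orientation): joint angles nearest the present ones, or None.
- robot.get_state(): the state.
- robot.snapshot(name): name is "scene" or "top" or "wrist"; returns a dict with "color" (480x640x3 uint8, red, green, blue), "mtx" (3x3 intrinsics, pixels), "k1" (the pictures are not rectified: a ray, as slopes to the right and down, at radius r is drawn at 1 + k1 r^2 times it, then the intrinsics apply), "rvec" (rotation vector, rad) and "tvec" (3), from world to camera coordinates, as OpenCV has them. Camera axes: x right, y down, z forward; pixel columns grow to the right and rows downward; lengths in m; the calibration is good to about 2 mm. A picture is of the moment at which its call begins. There is no depth.
A pose or a line that the arm cannot do raises robot.MotionError and nothing moves.
- robot.finish_job(): hands the job in; it is judged then, once.
The state is a dict: "time_s": time; "joint_positions": joint angles; "qd": joint speeds; "joint_torque": joint torques, N m; "tool_pos": TCP position; "tcp_rot": TCP orientation; "contact_force": force on the tool from outside, world axes, zero at the start; "wrist_torque": the same for the moment, N m; "finger_gap": finger opening in m; "finger_force": force on a finger pad.
Only numpy, scipy, OpenCV 4.12 (cv2) and the standard library are available. Lean on these libraries where they do the work, as an engineer would, in place of code of your own. Each camera call takes 0.05 s, during which the arm holds its last target. There are 200 camera calls.

## Working session

There is one attempt and no reset: what is moved stays moved. The work goes in short steps, each a Python script; the robot and the scene stay as the last script left them, time stands still between calls to the robot, and variables do not carry over. Pictures are saved under pics/ and viewed, at most 10 in all, crops included, and the job is handed in when it is done.

```bash
mkdir -p pics; python3 - <<'E'
from bench import robot
import cv2,pickle
d={}
for n in("scene","top","wrist"):
    s=robot.snapshot(n);d[n]=s;cv2.imwrite(f"pics/{n}0.png",s["color"][:,:,::-1])
    print(n,s["mtx"].tolist(),s["k1"],s["rvec"],s["tvec"])
pickle.dump(d,open("s0.pkl","wb"))
print(robot.get_state(),robot.grip_point_offset)
E
```

```text
scene [[481.6928098925178, 0.0, 312.14183191941197], [0.0, 481.6928098925178, 243.00476537943322], [0.0, 0.0, 1.0]] -0.00263514192086446 [ 1.33293423  2.35482666 -0.79593683] [ 0.1847484  -0.29111506  1.59582973]
top [[530.0318147795457, 0.0, 324.50859447940957], [0.0, 530.0318147795457, 238.24812911208863], [0.0, 0.0, 1.0]] -0.1425296080352895 [ 2.13883402 -2.15157398  0.15175181] [0.08672382 0.49243519 1.24383691]
wrist [[382.24074409458154, 0.0, 323.6893762759091], [0.0, 382.24074409458154, 245.5799955518212], [0.0, 0.0, 1.0]] -0.047929696907801585 [-2.42596815 -1.59498341 -0.2179661 ] [-0.54862645 -0.03218361  0.3909856 ]
{'time_s': 0.15, 'joint_positions': array([ 6.17878702e+01,  2.01149336e+01,  9.46648275e+01,  1.60275142e-03,
        6.52651681e+01, -4.84894548e+00]), 'qd': array([ 0.07094065, -0.09777365, -0.09475614, -0.00649073,  0.0408253 ,
       -0.04391283]), 'joint_torque': array([ 5.98928564e-04, -4.97458327e+01, -2.85343319e+01,  6.99498039e-02,
        2.46091472e-02, -8.66254550e-05]), 'tool_pos': array([0.21798247, 0.50470722, 0.21827175]), 'tcp_rot': array([[-9.18004962e-01,  3.96568702e-01, -3.93090558e-04],
       [ 3.96568886e-01,  9.18004715e-01, -6.78994148e-04],
       [ 9.15911576e-05, -7.79207482e-04, -9.99999692e-01]]), 'contact_force': array([ 0.49445125, -0.05485875,  0.07279204]), 'wrist_torque': array([-0.01523819,  0.03256287,  0.01733399]), 'finger_force': 0.0, 'finger_gap': 0.09284844253466096} 0.0188
```

View pics/scene0.png

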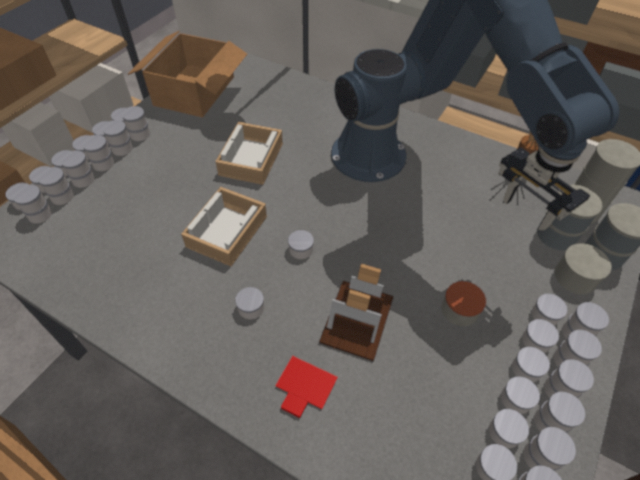

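View pics/top0.png

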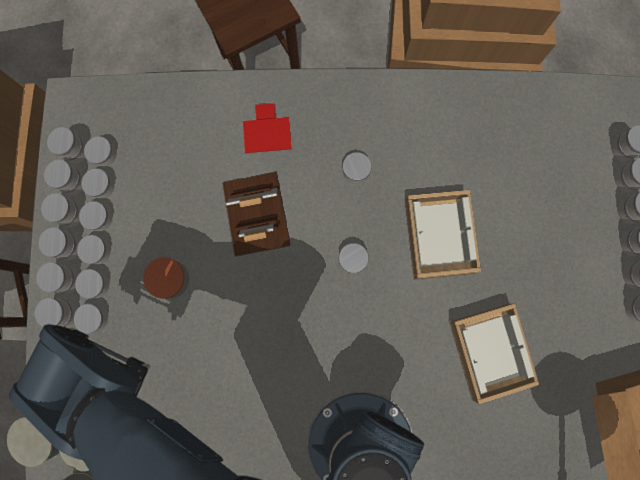

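Candidates for the divider in the top view are the red look-alike (267,130), the wide panel in the far slot (252,197) and the short panel in the near slot (256,234). I choose the wide one at (252,197). For the case there is the far one (443,233) and the near one (495,353), and I choose the far one. Next I check this in one close crop.

```bash
cat > h.py <<'E'
import numpy as np,cv2
from bench import robot
from scipy.spatial.transform import Rotation as R
def ray(s,uv):
    d=np.array([s["k1"],0,0,0,0],float)
    p=cv2.undistortPoints(np.array([[uv]],float),s["mtx"],d)[0,0]
    M=cv2.Rodrigues(np.array(s["rvec"]))[0]
    return -M.T@np.array(s["tvec"]).ravel(), M.T@np.array([p[0],p[1],1])
def at(s,uv,z):
    o,d=ray(s,uv); return (o+d*(z-o[2])/d[2])
def proj(s,P):
    return cv2.projectPoints(np.array(P,float).reshape(-1,1,3),np.array(s["rvec"]),np.array(s["tvec"]),s["mtx"],np.array([s["k1"],0,0,0,0],float))[0].reshape(-1,2)
def down(yaw): # tool z down, tool y at yaw (deg) from world x
    c,s_=np.cos(np.radians(yaw)),np.sin(np.radians(yaw))
    y=np.array([c,s_,0]);z=np.array([0,0,-1.]);return np.c_[np.cross(y,z),y,z]
E
python3 - <<'E'
from h import *
import pickle
d=pickle.load(open("s0.pkl","rb"));t=d["top"]
for n,uv,z in [("rack",(223,184),.012),("rack",(278,173),.012),("rack",(289,245),.012),("rack",(235,255),.012),("caseTL",(407,192),.06),("TR",(470,191),.06),("BR",(480,272),.06),("BL",(415,278),.06),("tin",(356,166),.045),("tin",(353,257),.045),("pot",(164,279),.062),("wgripL",(240,203),.12),("wgripR",(260,200),.12),("red",(267,130),0)]: print(n,at(t,uv,z).round(3))
w=d["wrist"];M=cv2.Rodrigues(w["rvec"])[0];print("cam",-M.T@w["tvec"],M)
a=cv2.resize(t["color"][160:270,200:320],None,fx=3.3,fy=3.3*1.5/1.5,interpolation=3)
b=cv2.resize(t["color"][175:285,390:500],None,fx=3.3,fy=3.3,interpolation=3)
cv2.imwrite("pics/crop0.png",np.hstack([a,b])[:,:,::-1])
E
```

```text
rack [0.636 0.338 0.012]
rack [0.663 0.2   0.012]
rack [0.48  0.171 0.012]
rack [0.456 0.304 0.012]
caseTL [ 0.601 -0.116  0.06 ]
TR [ 0.603 -0.27   0.06 ]
BR [ 0.406 -0.285  0.06 ]
BL [ 0.394 -0.129  0.06 ]
tin [0.67  0.006 0.045]
tin [0.446 0.016 0.045]
pot [0.394 0.465 0.062]
wgripL [0.563 0.276 0.12 ]
wgripR [0.57 0.23 0.12]
red [0.781 0.231 0.   ]
cam [0.14905839 0.53400869 0.38407398] [[ 0.39662843  0.91797742 -0.00182846]
 [ 0.88382857 -0.38133406  0.27098229]
 [ 0.24805837 -0.10909532 -0.9625826 ]]
```

View pics/crop0.png

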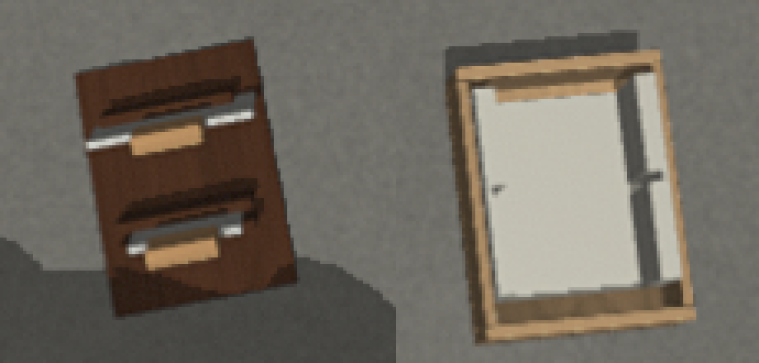

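The crop confirms the choice: the wide panel is in the far slot with its grip at (252,201), and the far case has its slot notches near top (391+165)/… ≈ (441,232). Both the panel and the rack lean towards the robot. Next come close wrist views.

```bash
python3 - <<'E'
from h import *
import pickle
d={}
for n,p,yaw in [("wr",(0.565,0.253,0.33),9.8),("wc",(0.50,-0.20,0.27),4.0)]:
    robot.move_ptp(p,down(yaw)); robot.hold(.3)
    s=robot.snapshot("wrist");d[n]=s;cv2.imwrite(f"pics/{n}.png",s["color"][:,:,::-1])
pickle.dump(d,open("s1.pkl","wb"));st=robot.get_state();print(st["time_s"],st["joint_positions"],st["tool_pos"])
E
```

```text
4.1667 [-2.67261731e+01  1.60929425e+01  9.26655362e+01 -1.00979831e-03
  7.12384095e+01 -3.07511853e+01] [ 0.50013822 -0.19977284  0.27002166]
```

View pics/wr.png

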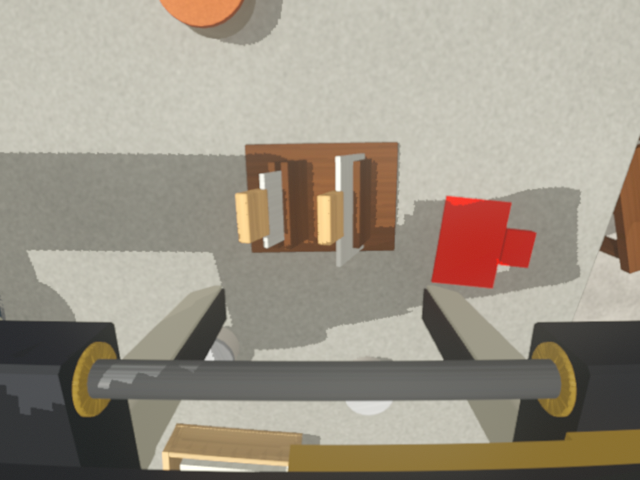

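View pics/wc.png

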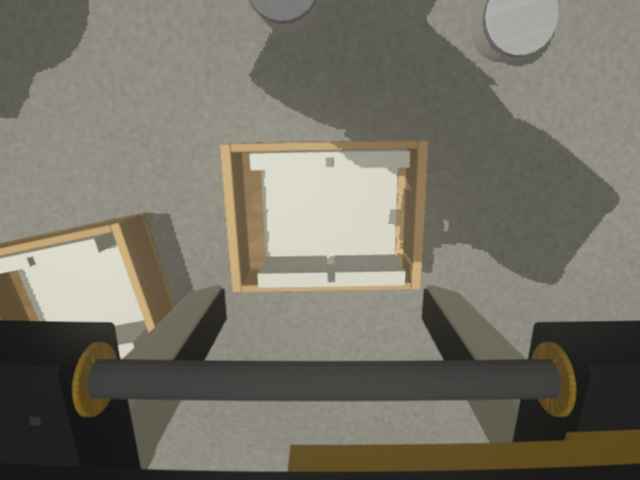

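The wrist view of the rack shows the divider grip at (330,218), its plate edge at (347,210) and the rack corners at (246,146), (397,143), (395,250), (252,252). The case view shows outer top corners at (221,146), (428,142), (421,289), (232,291), and notches at about (330,162) and (331,277). Next I zoom and fit.

```bash
python3 - <<'E'
import pickle,cv2,numpy as np
d=pickle.load(open("s1.pkl","rb"))
c=d["wc"]["color"][138:298,218:432]; c=cv2.resize(c,None,fx=2.6,fy=2.6,interpolation=cv2.INTER_CUBIC) # 556x416
r=d["wr"]["color"][138:272,230:404]
cv2.imwrite("pics/cc.png",cv2.resize(d["wc"]["color"][138:298,218:432],None,fx=3.7,fy=3.7,interpolation=2)[:,:,::-1])
cv2.imwrite("pics/cr.png",cv2.resize(r,None,fx=4.4,fy=4.4,interpolation=2)[:,:,::-1])
E
```

```text
(no output)
```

View pics/cc.png

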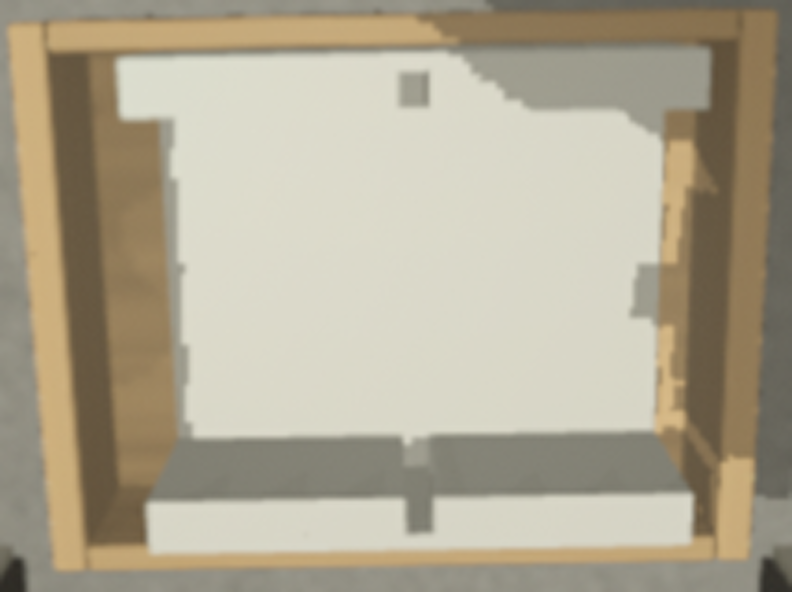

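View pics/cr.png

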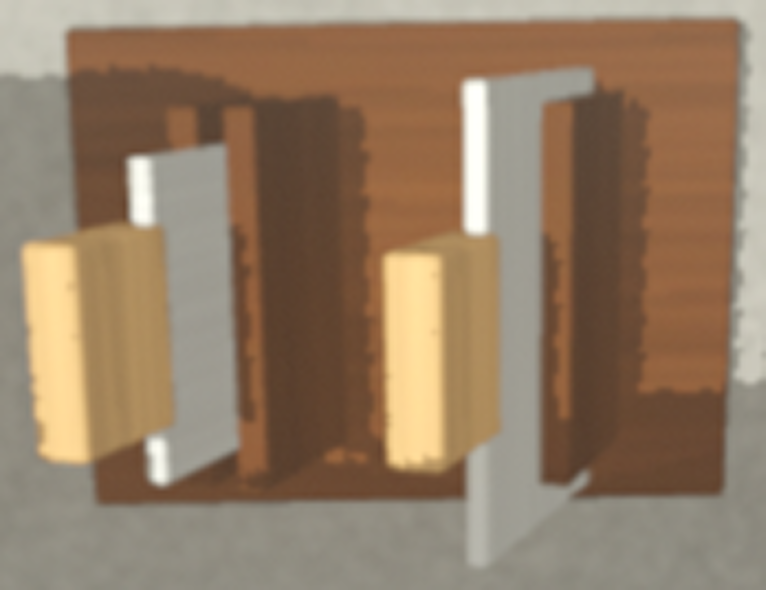

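Zoomed in, the slots show in the case crop at (415,72–105) for the far rail and (419,500–532) for the near rail. In the rack crop, the grip-top corners are (386,252), (441,254), (443,470), (390,466), and the plate top runs from (475,81) to (478,566). Next I fit both.

```bash
cat > fit.py <<'E'
from h import *
import pickle
from scipy.optimize import least_squares as LS
d=pickle.load(open("s1.pkl","rb"));wr,wc=d["wr"],d["wc"]
px=lambda c,f,u,v:(np.array(c,float)+.5)/f-.5+[u,v]
# rack (outline on base top z=.012, size unknown) -> pose x,y,yaw from corners
rc=px([(67,30),(738,18),(721,493),(98,502)],4.4,230,138)
rw=np.array([at(wr,p,.012) for p in rc]);print("rack centre",rw.mean(0).round(4));
ex=rw[1]+rw[2]-rw[0]-rw[3];print("yaw",np.degrees(np.arctan2(ex[1],ex[0])), "sizes",[np.linalg.norm(rw[i]-rw[i-1]).round(4) for i in range(4)])
P=np.array([(-7,25,125),(7,25,125),(-7,-25,125),(7,-25,125),(-2.5,60,85),(2.5,60,85),(-2.5,-60,85),(2.5,-60,85)])/1e3
q=px([(386,252),(441,254),(390,466),(443,470),(463,81),(487,81),(468,566),(489,565)],4.4,230,138)
def T(v): return R.from_euler("ZY",[v[3],v[4]]).as_matrix(),np.array(v[:3])
f=lambda v:(proj(wr,P@T(v)[0].T+v[:3])-q).ravel()
s=LS(f,[.6,.26,.015,.17,-.35]);print("panel",s.x.round(4),"rms px",np.sqrt((s.fun**2).mean()))
g=lambda v:f([v[0],v[1],v[2],v[3],-.35]);s2=LS(g,s.x[:4]);print("lean fixed",s2.x.round(4),np.sqrt((s2.fun**2).mean()))
g=lambda v:f([v[0],v[1],.0125,v[2],-.35]);s3=LS(g,s.x[[0,1,3]]);print("lean,z fixed",s3.x.round(4),s3.fun.reshape(-1,2).round(1).tolist())
o=R.from_euler("z",s3.x[2]).as_matrix().T@(np.r_[s3.x[:2],.0125]-rw.mean(0));print("panel in rack",o.round(4))
# case
C=np.array([(-100,76.5,60),(100,76.5,60),(100,-76.5,60),(-100,-76.5,60)])/1e3
cq=px([(9,25),(776,10),(749,557),(56,570)],3.7,218,138)
S=np.array([(-4,-52,70),(4,-52,70),(-4,-62.5,70),(4,-62.5,70),(-4,62.5,70),(4,62.5,70)])/1e3
sq=px([(405,499),(432,498),(406,532),(432,532),(399,72),(430,72)],3.7,218,138)
def h(v):
    M=R.from_euler("z",v[2]).as_matrix();t=np.r_[v[:2],v[4]]
    return np.r_[(proj(wc,C@M.T+t)-cq).ravel(),(proj(wc,(S+[v[3],0,0])@M.T+t)-sq).ravel(),v[4]/.001]
c=LS(h,[.5,-.2,.07,0,0]);print("case",c.x.round(4),(c.fun[:-1].reshape(-1,2)).round(1).tolist())
M=R.from_euler("z",c.x[2]).as_matrix();print("slot mid",(np.r_[c.x[:2],0]+M@[c.x[3],0,0]).round(4),"yaw deg",np.degrees(c.x[2]))
E
python3 fit.py
```

```text
rack centre [0.5623 0.2531 0.012 ]
yaw 10.766638847332345 sizes [np.float64(0.1377), np.float64(0.1874), np.float64(0.1381), np.float64(0.1872)]
panel [ 0.6125  0.2587  0.0107  0.1877 -0.3936] rms px 0.44444643518129084
lean fixed [0.6082 0.2581 0.0101 0.1867] 0.7107867698444789
lean,z fixed [0.6081 0.2585 0.1867] [[0.0, -0.4], [1.2, -0.3], [0.1, 0.9], [1.3, 1.1], [-0.2, -0.5], [-1.1, -0.5], [-0.6, -0.5], [-1.1, 0.1]]
panel in rack [ 0.046  -0.0031  0.0005]
case [ 0.5019 -0.2046  0.0883  0.0051 -0.0011] [[-0.6, -0.5], [0.8, -0.3], [0.3, 0.9], [-0.4, 0.5], [-0.1, -0.3], [0.5, -0.2], [-0.2, 0.4], [0.6, 0.3], [-0.4, -0.1], [-0.2, -0.2]]
slot mid [ 0.5069 -0.2042  0.    ] yaw deg 5.058522719881088
```

```bash
cat > grab.py <<'E'
from h import *
o=np.array([.6122,.2587,.0110]);M=R.from_euler("ZY",[.1872,-.385]).as_matrix()
px_,py_,pz=M.T; T=np.c_[py_,px_,-pz]
g=robot.grip_point_offset
tcp=lambda e:o+pz*(.107-g+e)
robot.set_gripper(.05)
robot.move_ptp(tcp(.11)+[0,0,.08],T)
robot.move_straight(tcp(.11),T,.25)
c=robot.move_straight(tcp(.0),T,.08,contact_N=6)
st=robot.get_state();print("contact",c,(st["tool_pos"]-tcp(0)).round(4))
if not c:
    robot.set_gripper(0.0);st=robot.get_state();print(st["finger_gap"],st["finger_force"],st["contact_force"].round(1))
    s=robot.snapshot("wrist");cv2.imwrite("pics/grasp.png",s["color"][:,:,::-1])
    robot.move_straight(tcp(.12),T,.06);st=robot.get_state();print(st["finger_gap"],st["contact_force"].round(1),st["time_s"])
E
python3 grab.py
```

```text
contact False [0.0001 0.0001 0.0005]
0.01372610579054582 29.985564351081848 [ 1.5 -0.4  1.1]
0.013981771800615642 [-0.3  1.2 -1.6] 11.5333
```

```bash
cat > go.py <<'E'
from h import *
import pickle
T=down(5.06);g=robot.grip_point_offset;H=.107-g
st=robot.get_state();robot.move_straight(st["tool_pos"]+[0,0,.06],None,.2)
p=np.array([.5069,-.2042,.085+H])
robot.move_ptp(p+[0,0,.06],T);robot.move_straight(p,T,.1);robot.hold(.3)
d={n:robot.snapshot(n) for n in("wrist","top","scene")};st=robot.get_state();d["st"]=st
pickle.dump(d,open("s2.pkl","wb"));print(st["tool_pos"]-p,st["finger_gap"],st["contact_force"],st["time_s"])
a=cv2.resize(d["wrist"]["color"][130:340,200:440],None,fx=2.85,fy=2.85,interpolation=2)
cv2.imwrite("pics/held.png",a[:,:,::-1])
E
python3 go.py
```

```text
[ 2.01855487e-05 -4.80139196e-05  1.34838225e-04] 0.01410036038863776 [ 0.03253738 -0.25281245 -1.10940856] 14.825
```

View pics/held.png

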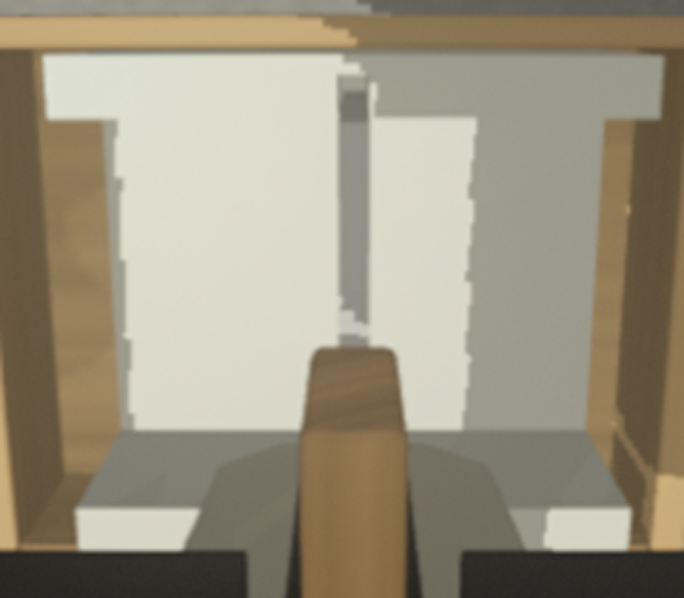

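The held panel shows as the strip at crop x 338–370, running down to the grip at (354,390), with the far slot right around (353,75–115). I project the model to compare.

```bash
python3 - <<'E'
from h import *
import pickle
d=pickle.load(open("s2.pkl","rb"));w=d["wrist"];st=d["st"]
M=R.from_euler("z",np.radians(5.06)).as_matrix();cr=lambda p:((p-[200,130]+.5)*2.85-.5).round(0).tolist()
o=st["tool_pos"]-[0,0,.107-robot.grip_point_offset]
P=np.array([(-2.5,25,85),(2.5,25,85),(-2.5,60,85),(2.5,60,85),(-2.5,60,0),(2.5,60,0),(-7,25,125),(7,25,125),(-7,25,85),(7,25,85)])/1e3
print("panel",cr(proj(w,P@M.T+o)))
S=np.array([(-4,52,70),(4,52,70),(-4,62.5,70),(4,62.5,70),(-70,52,70),(-70,-52,70),(70,-52,70),(-75,52,70),(75,52,70)])/1e3
c=np.array([.5069,-.2042,-.001]);print("slot",cr(proj(w,S@M.T+c)))
C=np.array([(-75,52,70),(75,52,70),(75,-52,70),(-75,-52,70)])/1e3
print("rails",cr(proj(w,C@M.T+c)))
img=w["color"].astype(int)
for v in [157,160,163,166,170,175,180,190,200,220,240]: print(v,img[v,312:336].sum(1)//3)
E
```

```text
panel [[338.0, 341.0], [369.0, 340.0], [337.0, 122.0], [370.0, 122.0], [342.0, 89.0], [364.0, 89.0], [298.0, 429.0], [409.0, 429.0], [310.0, 341.0], [397.0, 340.0]]
slot [[337.0, 119.0], [369.0, 119.0], [336.0, 75.0], [369.0, 75.0], [68.0, 119.0], [95.0, 508.0], [611.0, 508.0], [48.0, 120.0], [658.0, 119.0]]
rails [[48.0, 120.0], [658.0, 119.0], [629.0, 508.0], [77.0, 508.0]]
157 [213 214 214 214 215 207 171 153 157 157 157 158 157 157 158 154 144 145
 151 153 153 153 153 154]
160 [214 213 214 214 214 207 169 148 151 152 152 153 152 152 153 149 144 169
 202 206 178 156 153 153]
163 [214 214 214 214 214 207 169 144 127 116 112 114 113 112 112 112 125 168
 204 208 179 156 153 153]
166 [214 214 214 214 214 208 168 131 119 114 114 114 113 113 112 111 124 168
 196 179 158 153 153 154]
170 [214 214 214 214 214 210 183 141 116 113 114 114 114 114 114 112 120 160
 194 181 165 163 162 163]
175 [214 214 214 214 214 209 183 152 142 142 143 142 142 141 142 141 144 170
 203 212 213 212 212 212]
180 [214 214 214 213 214 209 182 152 143 142 142 142 143 142 142 142 145 170
 202 212 213 213 213 213]
190 [214 213 214 214 214 209 183 152 143 142 142 143 142 142 143 141 144 169
 202 212 213 213 212 212]
200 [214 213 213 214 214 210 188 157 144 142 143 142 143 142 142 140 145 169
 202 212 212 212 212 212]
220 [213 212 213 213 213 209 189 158 142 141 142 141 141 142 141 140 148 178
 205 211 212 212 211 212]
240 [212 211 212 212 212 211 205 197 194 194 195 189 162 142 138 139 147 177
 203 211 211 211 211 211]
```

The prediction matches to about a pixel, both panel and slots, so I lower under contact guard.

```bash
python3 - <<'E'
from h import *
H=.107-robot.grip_point_offset;x,y=.5069,-.2042
def p(l):
    st=robot.get_state();print(l,"z",(st["tool_pos"][2]-H).round(4),st["contact_force"].round(1),st["wrist_torque"].round(2),st["time_s"])
c=robot.move_straight([x,y,.055+H],None,.02,contact_N=6);p(c)
if not c:
    c=robot.move_straight([x,y,.016+H],None,.03,contact_N=8);p(c)
if not c:
    robot.hold(.2);c=robot.move_straight([x,y,.006+H],None,.01,contact_N=8);p(c)
    s=robot.snapshot("wrist");cv2.imwrite("pics/home.png",s["color"][100:400,160:480][:,:,::-1])
E
```

```text
False z 0.0551 [ 0.8 -0.6 -1.4] [-0.04  0.06 -0.  ] 16.475
False z 0.0162 [ 0.8  0.3 -1.1] [-0.08  0.08  0.03] 17.925
True z 0.0085 [-1.2  0.7  4.9] [0.01 0.17 0.01] 18.8667
```

It is seated on the bottom, by contact at about the expected height. Now I release and retract.

```bash
python3 - <<'E'
from h import *
robot.hold(.2);robot.set_gripper(.045);st=robot.get_state();p=st["tool_pos"]
robot.move_straight(p+[0,0,.15],None,.08);robot.hold(.5)
s=robot.snapshot("wrist");t=robot.snapshot("top");st=robot.get_state();print(st["contact_force"],st["time_s"])
M=R.from_euler("z",np.radians(5.06)).as_matrix();P=np.array([(0,-25,125),(0,25,125),(0,60,85),(0,-60,85)])/1e3
print(proj(s,P@M.T+[.5069,-.2042,.010]).round(1)-[160,90])
cv2.imwrite("pics/final.png",np.hstack([cv2.resize(s["color"][90:330,160:480],None,fx=1.5,fy=1.5),cv2.resize(t["color"][150:310,200:500],(320,360)) ])[:,:,::-1])
E
```

```text
[-0.15204931 -0.16326273  0.64288754] 22.45
[[164.3 182.8]
 [164.4 118.4]
 [164.3  67.1]
 [164.3 204.5]]
```

View pics/final.png

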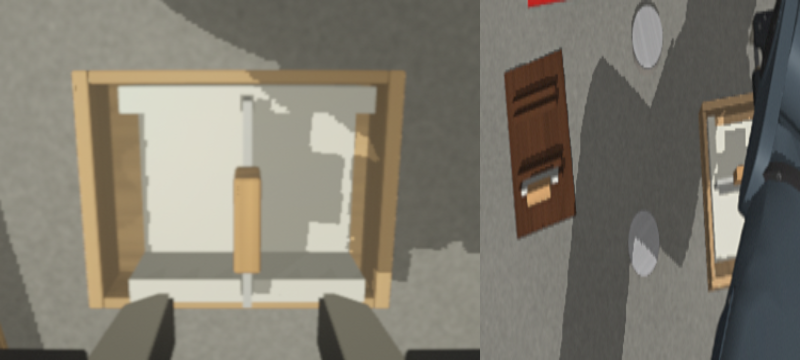

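The picture shows the panel upright in both slots, with the grip at (247,178–272) against a predicted (246,177–274). The short panel and tins are untouched, so I hand in.

```bash
python3 -c "
from bench import robot
print(robot.finish_job())"
```

```text
the job is handed in; nothing more can be done
None
```

The wide divider is standing fully home in the far case's slots with its grip up and the gripper clear, and I handed the job in at about 22.5 s; the hand-in call returned no verdict.

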